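# Free the pawl and lower the ratchet tilt rest

### The job

The empty tilt rest on the jukebox bench is locked up at a slant and has to be laid level for the next chassis. With the fingertips, press the pad on the tail of its pawl down until the pawl snaps free of the teeth, then push the arm down past its teeth until it lies level on its stop, leaving the pawl free. Only press and push: do not raise the arm further, pick nothing up, and leave the coin cup, volume knob and gear rack where they lie.

Things in the scene. Friction and masses are not known exactly. Their poses are not given: they have to be found in the camera images.
- tilt_rest: The fixed base of the tilt rest: a grey cast plate 90 x 335 x 10 mm screwed to the bench, long side along its y. Origin on the bench under the arm's hinge (plate from y = -155 to +180 mm); z up. In this frame the arm reaches out from the hinge towards +y, the pawl lies on the -y side, and the hinge and pawl pivot both run along x. A rubber-topped stop block 52 mm high stands at y = 122 mm under the arm.
- rest_hinge (a point): Fixed point on the arm's hinge axis, at (0, 0, 55) mm in the base frame. Two trunnion plates (x = +-34 mm, up to 72 mm high) carry it. The toothed hub, 42 mm radius over its teeth and 16 mm wide, turns between them.
- rest_bar (a point): Centre of the black rubber-sleeved crossbar at the free end of the arm, 155 mm from the hinge; the bar is a round 18 mm in diameter and 70 mm long, parallel to the hinge. Push it from above. The rest of the arm is a steel plate 50 mm wide, 6 mm thick. With the arm level the bar's centre is 55 mm above the bench, its top 64 mm.
- rest_arm (a joint): Angle of the arm above level, rad: 0 = level, on its stop; starts 0.7 to 1.0. While the pawl is engaged a tooth (one every 0.2 rad) stops it within at most 0.2 rad of downward travel. With the pawl free it goes down against a stiff hinge (5 to 8 N on the bar) and stays where it is left.
- pawl_pad (a point): Centre of the top face of the thumb pad on the pawl's tail: a steel pad 36 mm (along base x) x 34 mm, top about 115 mm above the bench when engaged. The pawl is a rocker of 14 mm wide bar on a pivot at (0, -75, 85) mm in the base frame: pad 60 mm on the -y side of the pivot and nose 75 mm on the +y side, over the hub's teeth. Pressing the pad down lifts the nose; the pad drops about 20 mm to the free stop, moving about 10 mm towards base -y as it does.
- pawl (a joint): Angle of the pawl, rad: 0 to 0.1 = engaged in the teeth, 0.32 = fully free, on its stop. An over-centre spring holds it at either end: about 5 N down on the pad moves it (10 N if the arm was pushed hard on a tooth), and past the half-way point (0.16) it snaps to the free stop and stays there by itself.
- lamp_socket: A brass bayonet lamp socket with a frosted bulb, in a small fixed clamp 60 x 50 mm, 118 mm high in all; origin under its centre. Not part of the job.
- coin_cup: A loose chrome coin return cup, 68 mm across the rim, 48 mm high; origin under its centre. Leave it alone.
- volume_knob: A loose black bakelite volume knob, 42 mm across, 22 mm high, lying flat; origin under its centre. Leave it alone.
- gear_rack: A loose steel gear rack bar, 110 mm long along its y, 12 mm wide, 12 mm high; origin under its centre. Leave it alone.

How it is judged:
By the outcome, as a careful person would: the job done as asked, in the order asked, and still so for the second after the job is handed in, with the robot touching nothing.
It also fails if it takes over 43 s, if anything falls off the work surface, if the arm or the gripper's body presses on something with over 40 N, if the wrist force passes 120 N, or if a joint passes its speed limit or range.

### The arm

A 6-joint arm with a two-finger parallel gripper is mounted at the origin on the work surface. World frame = base frame: x ahead of the robot, y to its left, z up, the work surface at z = 0. Lengths are in m, angles in rad, forces in N, time in s.
With the tool pointing down it reaches from about 0.35 to 0.725 m from the base axis. Payload 4.3 kg.
Tool frame: the origin (TCP) lies at the very end of the fingers, on their centre line; the grasp point (between the pads) lies 19 mm behind it; z points along the fingers, x is the direction in which the jaws open and shut, and the axes are right-handed (so a half turn about z gives the same grasp; the last joint's range is limited). The gripper opens to 85 mm and grips with 20 to 120 N. Pads are 22 mm wide; open, the fingers measure 114 mm over their backs; the gripper's body (76 mm by 85 mm) begins 54 mm behind the grasp point. The pads swing forward as they close: fully open they stand 13 mm farther back than shut.
Start: joints at [-1.302, 0.377, 0.081, 1.274, 0, 1.46], TCP at [0.213, -0.534, 0.231] pointing down, gripper open.
Joint ranges: [-2.72, 2.72], [-0.84, 1.66], [-1.02, 1.22], [-1.77, 2.12], [-1.37, 1.28], [-3.14, 3.14]. Speed limits (rad/s): [2.57, 2.57, 3.14, 3.14, 3.14, 3.14].

### API

Orientations are given as [roll, pitch, yaw] about the fixed x, y, z axes, in that order (R = Rz(yaw) Ry(pitch) Rx(roll)).
In Python, from plant import r, viewer, order gives the robot as it stands. The module is installed in compiled form; this text tells all that it offers.
- The arm moves only by the tool step_arm, never from a script. Its argument "rows" is a list of rows, each a list of 5 numbers: the shift along the tool's x, y, z in cm, then the turn about the tool's z in rad, then the closure in counts, from 0 (fully open) to 255 (shut). A call has 1 to 8 rows; each row is the pose to reach, as a shift and turn from the pose commanded when the call began, along the tool's axes at that moment; what a row does not reach only later rows make up. A row lasts 1/10 s, in which the tool goes at most 50 mm and 8.59 degrees, less where a joint would pass 70% of its speed; a pose out of reach is approached as far as the arm can. A call with a gripper value outside its range is refused whole. The fingers move at their own pace and stop on an object; "squeeze" is the grip in N (left out, the last holds). Time passes only in rows, so rows that repeat a pose let the fingers close. It gives the time, the measured TCP pose, the force and the opening at its end, in the units of the state.
- r.state(): the state, without advancing time (a new reading comes with each control period).
- viewer.get_image(name): name is "side" or "top" or "wrist"; returns a dict with "frame" (400x640x3 uint8, red, green, blue), "fx", "fy", "cx", "cy" (pixels), "k1" (the pictures are not rectified: a ray, as slopes to the right and down, at radius r is drawn at 1 + k1 r^2 times it, then the intrinsics apply), "origin" and "orientation" of the camera in the world. Camera axes: x right, y up, looking along -z (the intrinsics and any distortion apply to the point x, -y, -z); pixel columns grow to the right and rows downward; lengths in m; the calibration is good to about 2 mm. A picture is of the moment at which its call begins. There is no depth.
- order.close_job(): hands the job in, once; it reports no verdict.
The state is a dict: "t": time; "q": joint angles; "qd": joint speeds; "joint_efforts": joint torques, N m; "ee_pos": TCP position; "orientation": TCP orientation; "wrist_force": force on the tool from outside, world axes, zero at the start; "ft_torque": the same for the moment, N m; "gripper_width": finger opening in m.
Only numpy, scipy, OpenCV 4.12 (cv2) and the standard library are available. Lean on these libraries where they do the work, as an engineer would, in place of code of your own. Each camera call takes 0.05 s, during which the arm holds its last target.

## Working session

There is one attempt and no reset: what is moved stays moved. The work goes in short steps, Python scripts to look and compute and a tool call to move; the robot and the scene stay as the last step left them, time stands still between calls to the robot, and variables do not carry over. Pictures are saved under pics/ and viewed, and the job is handed in when it is done.

Besides the shell and the picture viewer there is one more tool, called after "Request:" by a JSON object that holds its "api" and its "payload", one argument or row to a line. step_arm: Moves the arm, as the interface text tells. Its arguments: {"type":"object","properties":{"rows":{"type":"array"},"squeeze":{"type":"number"}},"required":["rows"]}

```bash
mkdir -p pics
cat > h.py <<'E'
import numpy as np, cv2, json, pickle
from scipy.spatial.transform import Rotation as R
def grab(n,tag):
    from plant import viewer
    d=viewer.get_image(n); cv2.imwrite(f'pics/{tag}.png',d['frame'][:,:,::-1]); pickle.dump(d,open(f'pics/{tag}.pkl','wb')); return d
def Rm(o):
    o=np.array(o,float)
    return o if o.shape==(3,3) else R.from_euler('xyz',o).as_matrix()
def ray(d,u,v):
    K=np.array([[d['fx'],0,d['cx']],[0,d['fy'],d['cy']],[0,0,1]])
    p=cv2.undistortPointsIter(np.array([[[u,v]]],float),K,np.array([d['k1'],0,0,0.]),None,None,(3,100,1e-10))[0,0]
    w=Rm(d['orientation'])@np.array([p[0],-p[1],-1]); return np.array(d['origin']),w/np.linalg.norm(w)
def plane(d,u,v,z):
    o,w=ray(d,u,v); return o+w*(z-o[2])/w[2]
def tri(obs):
    A=np.zeros((3,3));b=np.zeros(3);L=[]
    for d,u,v in obs:
        o,w=ray(d,u,v);P=np.eye(3)-np.outer(w,w);A+=P;b+=P@o;L.append((o,P))
    x=np.linalg.solve(A,b); return x,[round(1000*np.linalg.norm(P@(x-o)),1) for o,P in L]
def proj(d,X):
    c=Rm(d['orientation']).T@(np.array(X)-np.array(d['origin'])); s=np.array([c[0],-c[1]])/-c[2]; s=s*(1+d['k1']*(s@s))
    return d['fx']*s[0]+d['cx'],d['fy']*s[1]+d['cy']
def load(t): return pickle.load(open(f'pics/{t}.pkl','rb'))
E
python3 - <<'E'
from h import *
from plant import r
print(r.state())
for n in('side','top','wrist'):
    d=grab(n,n+'0'); print(n,{k:v for k,v in d.items() if k!='frame'})
E
```

```text
{'t': 0.0, 'q': array([-1.30228693e+00,  3.78082548e-01,  7.96216051e-02,  1.27445223e+00,
        2.79209115e-05,  1.46048585e+00]), 'qd': array([-1.51995006e-03,  1.36370507e-04,  3.33051596e-04,  7.05028413e-04,
        5.76773615e-04,  7.72414582e-05]), 'joint_efforts': array([ 3.25014353e-04, -4.63600767e+01,  2.69876772e+01,  2.08678027e-02,
       -2.89303318e-05, -2.49877516e-06]), 'ee_pos': array([ 0.21247516, -0.53356901,  0.23034814]), 'orientation': array([-3.14133186e+00,  2.10090701e-03, -1.19197620e+00]), 'wrist_force': array([-0.22552247, -0.70239056, -0.68605698]), 'ft_torque': array([-0.03270679,  0.00960979,  0.0324972 ]), 'gripper_width': 0.08548099779616883}
side {'fx': 384.63527233756287, 'fy': 384.63527233756287, 'cx': 326.771522252142, 'cy': 196.9264554877869, 'k1': 0.02488485999619968, 'origin': array([ 0.43711924, -0.37888033,  0.59217347]), 'orientation': array([ 0.72910788,  0.01238461, -0.30206033])}
top {'fx': 390.3730757217319, 'fy': 390.3730757217319, 'cx': 325.14590805364236, 'cy': 197.6448020665886, 'k1': -0.04209880363775419, 'origin': array([0.48276615, 0.04568257, 0.73591417]), 'orientation': array([ 0.10303673,  0.02644308, -1.56531761])}
wrist {'fx': 323.46196656174607, 'fy': 323.46196656174607, 'cx': 317.5188089229045, 'cy': 203.0577624205412, 'k1': -0.02293977468157568, 'origin': array([ 0.27979063, -0.5067471 ,  0.37349122]), 'orientation': array([-0.29298721,  0.00234535, -1.19180845])}
```

View pics/side0.png

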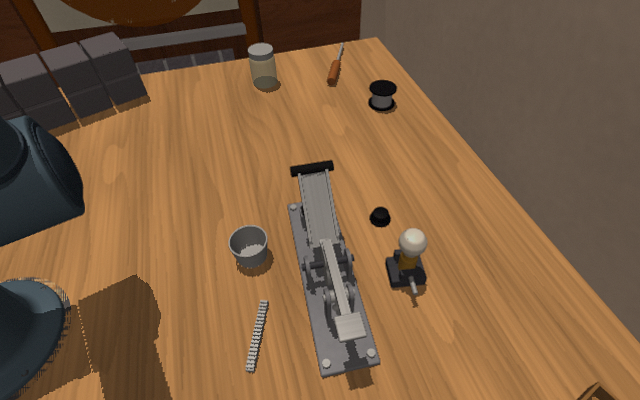

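View pics/top0.png

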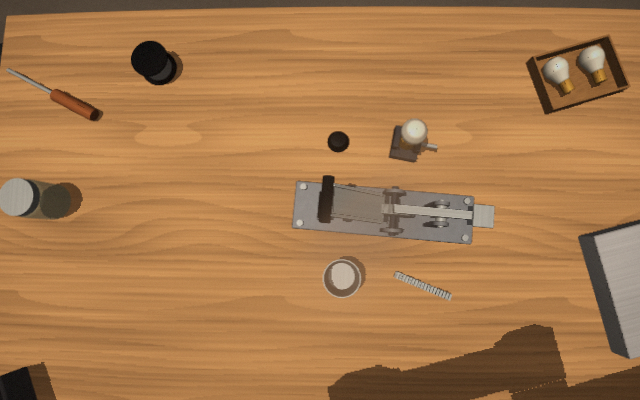

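View pics/wrist0.png

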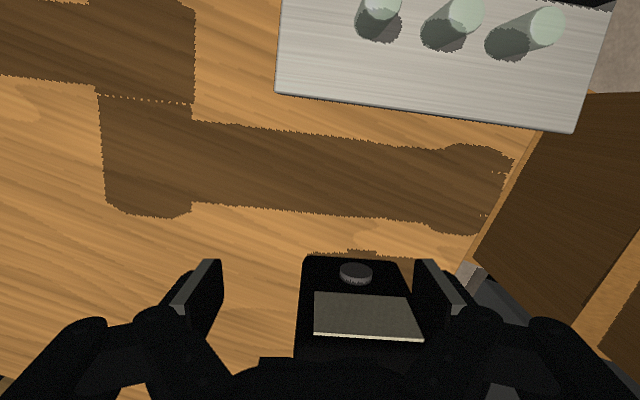

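Side view: pad at about (348,327), bar (312,169). Top view: pad about (484,216), bar (326,199). The lamp, knob, cup and rack stand clear of the plate. I'll zoom in to measure.

Run:
```python
from h import *
a=load('side0')['frame'][150:385,270:400,::-1]; b=load('top0')['frame'][160:260,280:510,::-1]
cv2.imwrite('pics/c1.png',cv2.resize(a,None,fx=2.5,fy=2.5,interpolation=cv2.INTER_CUBIC))
cv2.imwrite('pics/c2.png',cv2.resize(b,None,fx=3.4,fy=3.4,interpolation=cv2.INTER_CUBIC))
for t,box in(('side0',(325,305,372,350)),('top0',(473,195,505,235))):
    f=load(t)['frame'];x0,y0,x1,y1=box
    g=f[y0:y1,x0:x1].astype(int); m=((g.max(2)-g.min(2)<25)&(g.min(2)>140)).astype(np.uint8)
    n,l,s,c=cv2.connectedComponentsWithStats(m); 
    for i in range(1,n):
        if s[i,4]>50: 
            ct=cv2.findContours((l==i).astype(np.uint8),0,1)[0][0]; print(t,s[i]+[x0,y0,0,0,0],c[i]+[x0,y0],(cv2.boxPoints(cv2.minAreaRect(ct))+[x0,y0]).round(1).tolist())
for t,box in(('side0',(285,155,340,180)),('top0',(315,170,337,228))):
    f=load(t)['frame'];x0,y0,x1,y1=box
    m=(f[y0:y1,x0:x1].max(2)<45).astype(np.uint8)
    n,l,s,c=cv2.connectedComponentsWithStats(m)
    for i in range(1,n):
        if s[i,4]>50:
            ct=cv2.findContours((l==i).astype(np.uint8),0,1)[0][0]; print(t,'bar',s[i]+[x0,y0,0,0,0],c[i]+[x0,y0],(cv2.boxPoints(cv2.minAreaRect(ct))+[x0,y0]).round(1).tolist())
```

```text
side0 [335 305  31  36 696] [348.79166667 323.81896552] [[331.7, 306.8], [356.6, 300.6], [365.1, 334.2], [340.1, 340.5]]
top0 [473 205  21  22 409] [483.3398533  215.48410758] [[472.9, 225.3], [474.1, 204.6], [493.7, 205.7], [492.5, 226.5]]
side0 bar [291 161  43  16 386] [311.48963731 168.        ] [[289.8, 166.8], [331.9, 159.9], [333.4, 169.4], [291.4, 176.3]]
top0 bar [319 177  15  29 197] [326.08629442 187.50253807] [[318.5, 204.9], [322.2, 175.6], [333.9, 177.1], [330.2, 206.4]]
```

View pics/c1.png

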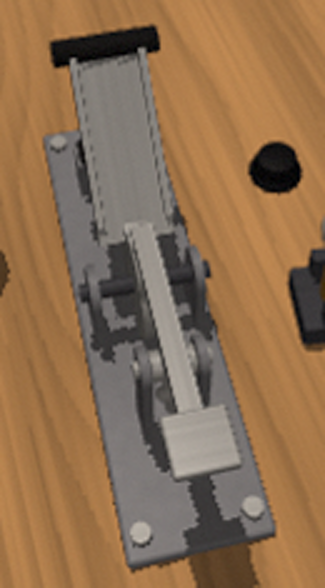

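View pics/c2.png

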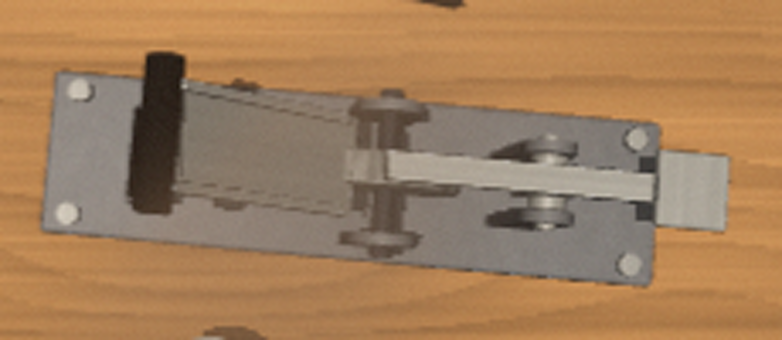

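Run:
```python
from h import *
s,t=load('side0'),load('top0')
S=lambda x,y:(s,270+x/2.5-.3,150+y/2.5-.3)
T=lambda x,y:(t,280+x/3.4-.35,160+y/3.4-.35)
print('pad',tri([S(202,441),T(692.5,192)]))
print('bar',tri([S(105,46),T(158,132)]))
P=[plane(*T(*c),.01) for c in((57,70),(660,125),(652,287),(42,232))]
print(np.round(P,4)); 
print([np.linalg.norm(P[i]-P[(i+1)%4]).round(4) for i in range(4)])
print('side',np.round([plane(*S(*c),.01) for c in((45,135),(272,532),(130,562))],4))
# y axis direction: from pawl end to arm end
yd=(P[0]+P[3]-P[1]-P[2]);yd/=np.linalg.norm(yd); e=(P[1]+P[2])/2
o=e+yd*.155;o[2]=0; xd=np.array([yd[1],-yd[0],0])
print('origin',o,'yd',yd,'angle',np.arctan2(yd[1],yd[0]))
W=lambda x,y,z:o+x*xd+y*yd+np.array([0,0,z])
for nm,ob in(('pad',[S(202,441),T(692.5,192)]),('bar',[S(105,46),T(158,132)])):
    x=tri(ob)[0]-o; print(nm,'base frame',x@xd,x@yd,x[2])
print('pad exp',W(0,-.135,.115))
th=.8
print('bar .8',W(0,.155*np.cos(th),.055+.155*np.sin(th)))
print('lamp',plane(t,405,145,0.05),'cup',plane(t,342,278,.02))
```

```text
pad (array([ 0.51992265, -0.1896158 ,  0.11338369]), [np.float64(1.7), np.float64(1.7)])
bar (array([0.54185444, 0.05971872, 0.15878017]), [np.float64(0.7), np.float64(0.7)])
[[ 0.5906  0.1196  0.01  ]
 [ 0.5608 -0.2117  0.01  ]
 [ 0.4726 -0.2046  0.01  ]
 [ 0.501   0.1267  0.01  ]]
[np.float64(0.3327), np.float64(0.0885), np.float64(0.3325), np.float64(0.0898)]
side [[ 0.5052  0.1266  0.01  ]
 [ 0.5604 -0.2125  0.01  ]
 [ 0.4766 -0.2035  0.01  ]]
origin [ 0.53025022 -0.05375326  0.        ] yd [0.08748724 0.99616564 0.        ] angle 1.483197094786571
pad base frame 0.0015982754763481564 -0.1362451221481857 0.11338368695274079
bar base frame 0.001632374952004049 0.1140521036526332 0.15878016863215938
pad exp [ 0.51843944 -0.18823562  0.115     ]
bar .8 [0.53969792 0.05382221 0.16619019]
lamp [ 0.64857343 -0.07800182  0.05      ] cup [0.41080971 0.03375445 0.02      ]
```

Run:
```python
from h import *
w,t=load('wrist0'),load('top0')
for z in(0,.05,.1,.15):
    print(z,'wrist',[plane(w,*c,z)[:2].round(3).tolist() for c in((275,93),(573,133),(282,0))],'top',[plane(t,*c,z)[:2].round(3).tolist() for c in((580,237),(613,358),(590,245),(628,357))])
```

```text
0 wrist [[0.275, -0.458], [0.361, -0.789], [0.363, -0.434]] top [[0.486, -0.414], [0.264, -0.466], [0.471, -0.432], [0.265, -0.495]]
0.05 wrist [[0.275, -0.464], [0.35, -0.751], [0.352, -0.443]] top [[0.486, -0.383], [0.278, -0.431], [0.472, -0.4], [0.28, -0.458]]
0.1 wrist [[0.276, -0.471], [0.34, -0.713], [0.341, -0.453]] top [[0.485, -0.352], [0.293, -0.397], [0.472, -0.367], [0.295, -0.421]]
0.15 wrist [[0.277, -0.477], [0.329, -0.675], [0.329, -0.463]] top [[0.485, -0.32], [0.308, -0.362], [0.473, -0.335], [0.309, -0.385]]
```

Request:
{"api": "step_arm", "payload": {
  "rows": [
    [-2,-4,-2,-0.14,255],
    [-4,-8,-3,-0.28,255],
    [-6,-12,-3,-0.42,255],
    [-8,-16,-3,-0.56,255],
    [-10,-20,-3,-0.7,255],
    [-12,-24,-3,-0.84,255],
    [-14,-28,-3,-0.98,255],
    [-16,-32,-3,-1.1,255]
  ],
  "squeeze": 30
}}

```text
t: 0.95
ee_pos: [0.4516, -0.2656, 0.2611]
orientation: [-3.142, 0.0, -0.087]
wrist_force: [1.1, -0.4, -0.3]
gripper_width: 0.0002
```

Request:
{"api": "step_arm", "payload": {
  "rows": [
    [2,-2.6,0,0,255],
    [4,-5.2,3,0,255],
    [6.1,-7.8,6,0,255],
    [6.1,-7.8,9,0,255],
    [6.1,-7.8,11.5,0,255],
    [6.1,-7.8,11.5,0,255]
  ]
}}

```text
t: 1.55
ee_pos: [0.5158, -0.1933, 0.1423]
orientation: [-3.139, 0.008, -0.091]
wrist_force: [-0.7, 0.4, -0.7]
gripper_width: -0.0001
```

Run:
```python
from h import *
from plant import r
a=grab('side','side1')['frame'][150:385,240:440,::-1]; b=grab('top','top1')['frame'][120:280,270:540,::-1]
a=cv2.resize(a,None,fx=1.7,fy=1.7,interpolation=2);b=cv2.resize(b,None,fx=1.65,fy=1.65,interpolation=2)
h=max(a.shape[0],b.shape[0]);f=lambda i:cv2.copyMakeBorder(i,0,h-i.shape[0],0,0,0)
cv2.imwrite('pics/d1.png',np.hstack([f(a),f(b)]))
s=r.state();print(s['t'],s['ee_pos'],s['wrist_force'],s['q'])
```

```text
1.65 [ 0.51822482 -0.19503722  0.14631557] [ 0.1779776  -0.31368888  0.16379433] [-4.74475038e-01  3.73897409e-01 -1.47700426e-01  1.05056169e+00
 -9.59358628e-05  1.18839809e+00]
```

View pics/d1.png

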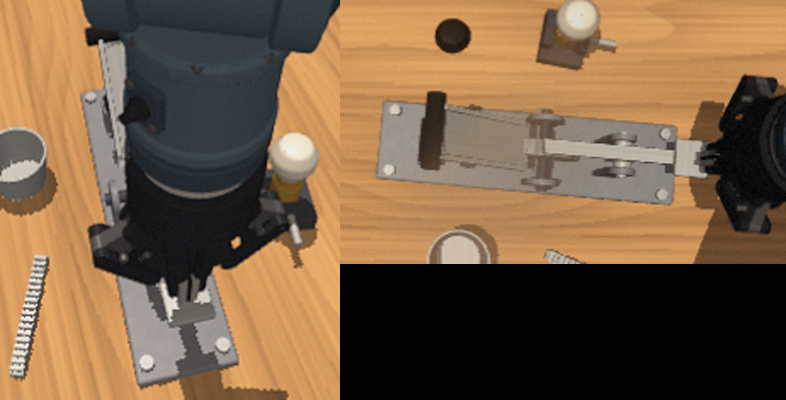

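The closed tip is centred above the pad, 146 mm up, with the arm still at its slant. Pressing down slowly now.

Request:
{"api": "step_arm", "payload": {
  "rows": [
    [0,0,1.5,0,255],
    [0,0,2.7,0,255],
    [0,0,3.2,0,255],
    [0,0.1,3.6,0,255],
    [0,0.2,4,0,255],
    [0,0.3,4.4,0,255],
    [0,0.4,4.7,0,255],
    [0,0.5,5,0,255]
  ]
}}

```text
t: 2.45
ee_pos: [0.5182, -0.1998, 0.0958]
orientation: [-3.141, 0.0, -0.092]
wrist_force: [-0.6, 0.6, 2.7]
gripper_width: -0.0004
```

```bash
cat > look.py <<'E'
import sys
from h import *
from plant import r
n=sys.argv[1]
a=grab('side','side'+n)['frame'][150:385,240:440,::-1]; b=grab('top','top'+n)['frame'][120:280,270:540,::-1]
a=cv2.resize(a,None,fx=1.7,fy=1.7,interpolation=2);b=cv2.resize(b,None,fx=1.65,fy=1.65,interpolation=2)
h=max(a.shape[0],b.shape[0]);f=lambda i:cv2.copyMakeBorder(i,0,h-i.shape[0],0,0,0)
cv2.imwrite(f'pics/d{n}.png',np.hstack([f(a),f(b)]))
s=r.state();print(s['t'],s['ee_pos'],s['wrist_force'],s['orientation'])
E
python3 look.py 2
```

```text
2.55 [ 0.51822823 -0.19982921  0.09601582] [ 0.43335903  0.65796928 -0.58876257] [-3.14070340e+00  1.57189186e-04 -9.18201139e-02]
```

View pics/d2.png

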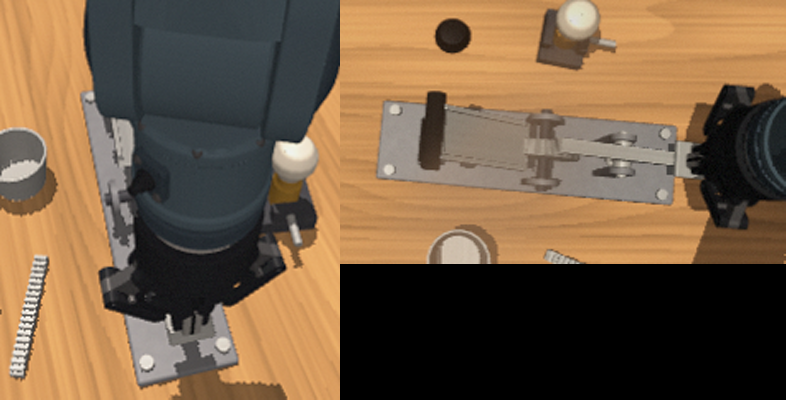

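Force rose to 2.7 N and then fell to zero, so the pawl seems to have snapped. I'll lift, move across, and check it.

Request:
{"api": "step_arm", "payload": {
  "rows": [
    [0,0,-3,0,255],
    [0,0,-7,0,255],
    [0,-2,-11,0,255],
    [0,-6,-13,0,255],
    [0,-11,-13,0,255],
    [0,-16,-13,0,255],
    [0,-21,-13,0,255],
    [0,-26.2,-13,0,255]
  ]
}}

```text
t: 3.35
ee_pos: [0.542, 0.0608, 0.2264]
orientation: [-3.141, -0.0, -0.092]
wrist_force: [1.0, 0.1, 0.2]
gripper_width: -0.0005
```

Request:
{"api": "step_arm", "payload": {
  "rows": [
    [0,0,1,0,255],
    [0,0,1,0,255]
  ]
}}

```text
t: 3.55
ee_pos: [0.5412, 0.06, 0.2149]
orientation: [3.141, 0.002, -0.089]
wrist_force: [0.9, 0.2, -0.3]
gripper_width: -0.0001
```

```bash
python3 look.py 3
```

```text
3.65 [0.54167986 0.05802741 0.21587889] [ 0.79689637 -0.38650624 -0.17914856] [ 3.14100952e+00  1.21798536e-03 -9.26635106e-02]
```

View pics/d3.png

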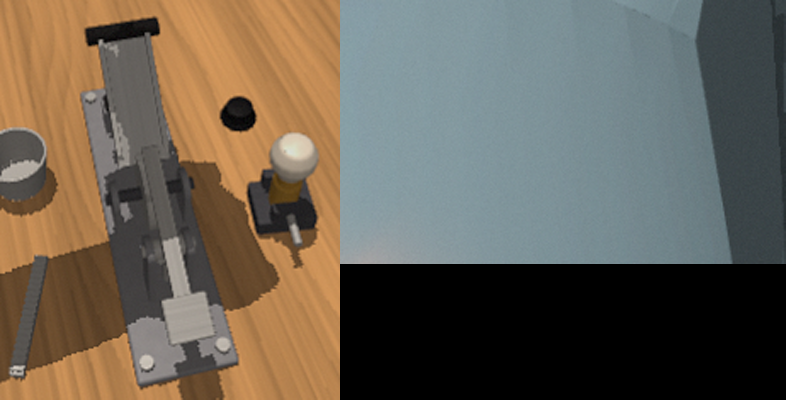

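View pics/side3.png

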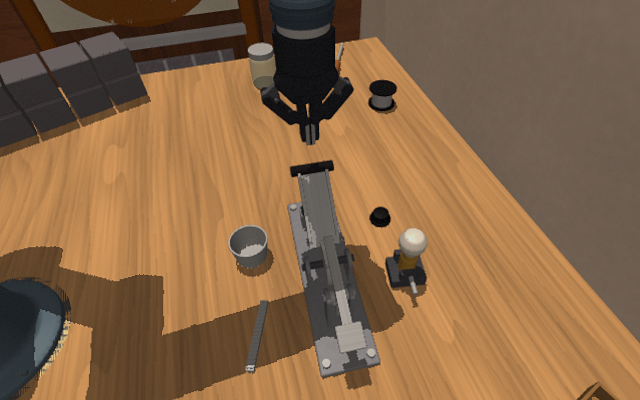

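Run:
```python
from h import *
s=load('side3')
o=np.array([.53025,-.05375,0]);yd=np.array([.0875,.9962,0])
for a in(0,.1,.32):
    # pad top centre rel. pivot at a=0: (-.06,+.03)
    y,z=-.06,.03; c,sn=np.cos(a),np.sin(a)
    Y=-.075+c*y-sn*z; Z=.085+sn*y+c*z
    print(a,Y,Z,proj(s,o+yd*Y+[0.002,0,Z]))
for n in('side0','side3'):
    f=load(n)['frame'][295:365,325:375,::-1]; cv2.imwrite(f'pics/p_{n}.png',cv2.resize(f,None,fx=7,fy=7,interpolation=2))
cv2.imwrite('pics/pp.png',np.hstack([cv2.imread('pics/p_side0.png'),cv2.imread('pics/p_side3.png')]))
```

```text
0 -0.135 0.115 (np.float64(349.2392696498165), np.float64(324.7130420327282))
0.1 -0.1376952524160864 0.10886011995953108 (np.float64(349.6205849226936), np.float64(328.7125808942809))
0.32 -0.14139112190342998 0.09460306890550615 (np.float64(349.99243092415605), np.float64(335.9291562862784))
```

View pics/pp.png

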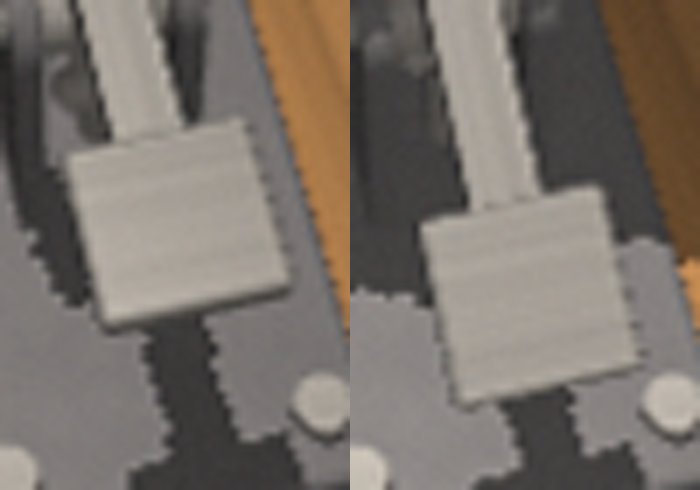

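Pad centre now sits at side row ~337, against about 327 before; the free-stop prediction is 336, so the pawl is free. The tip is over the bar, and I'll push it down along its arc.

Request:
{"api": "step_arm", "payload": {
  "rows": [
    [0,0,2,0,255],
    [0,-0.2,4,0,255],
    [0,-0.3,4.8,0,255],
    [0,-0.9,5.6,0,255],
    [0,-1.5,6.4,0,255],
    [0,-2.1,7.4,0,255],
    [0,-2.7,8.4,0,255],
    [0,-3.1,9.5,0,255]
  ]
}}

```text
t: 4.45
ee_pos: [0.5449, 0.0907, 0.1229]
orientation: [-3.137, -0.0, -0.093]
wrist_force: [-4.2, 6.9, 9.4]
gripper_width: 0.0001
```

```bash
python3 look.py 4
```

```text
4.55 [0.54505085 0.08985251 0.12157   ] [ 0.39634252 -0.23756264 -0.11955778] [-3.13969153e+00 -2.40399594e-05 -9.25261801e-02]
```

View pics/side4.png

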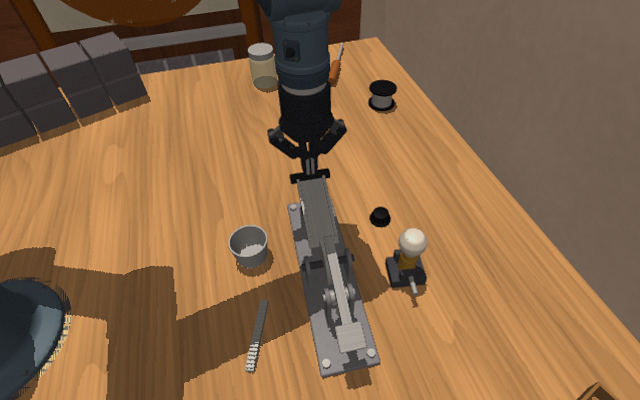

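Request:
{"api": "step_arm", "payload": {
  "rows": [
    [0,-0.3,1,0,255],
    [0,-0.5,2,0,255],
    [0,-0.7,3,0,255],
    [0,-0.9,4,0,255],
    [0,-1,4.8,0,255],
    [0,-1,5.4,0,255],
    [0,-1,5.8,0,255],
    [0,-1,5.8,0,255]
  ]
}}

```text
t: 5.35
ee_pos: [0.5473, 0.0991, 0.0641]
orientation: [-3.141, -0.002, -0.093]
wrist_force: [0.6, 0.6, 0.9]
gripper_width: -0.0
```

Request:
{"api": "step_arm", "payload": {
  "rows": [
    [0,0,0.1,0,255],
    [0,0,0.2,0,255],
    [0,0,0.3,0,255],
    [0,0,0.3,0,255]
  ]
}}

```text
t: 5.75
ee_pos: [0.5475, 0.099, 0.0633]
orientation: [-3.141, -0.004, -0.093]
wrist_force: [-4.0, 0.9, 17.5]
gripper_width: -0.0004
```

The tip stopped dead at z = 63 mm with 17 N on it, more than the hinge's 5–8 N, so the arm is on its stop. Lifting off to check.

Request:
{"api": "step_arm", "payload": {
  "rows": [
    [0,0,-0.5,0,255],
    [0,0,-3,0,255],
    [0,0,-7,0,255],
    [0,0,-11,0,255],
    [-4,0,-15,0,255],
    [-8,3,-16,0,255],
    [-12,6,-16,0,255],
    [-15,10,-16,0,255]
  ]
}}

```text
t: 6.55
ee_pos: [0.3891, 0.0168, 0.2208]
orientation: [3.14, -0.001, -0.09]
wrist_force: [0.6, -0.5, -0.1]
gripper_width: 0.0001
```

Request:
{"api": "step_arm", "payload": {
  "rows": [
    [0,5,0,0,255],
    [0,10,0,0,255],
    [0,15,0,0,255],
    [0,20,0,0,255],
    [0,20,0,0,255]
  ]
}}

```text
t: 7.05
ee_pos: [0.3717, -0.1878, 0.2204]
orientation: [3.138, 0.0, -0.102]
wrist_force: [-0.3, 1.1, 0.3]
gripper_width: 0.0006
```

```bash
python3 look.py 5
```

```text
7.15 [ 0.37170223 -0.1829058   0.22006363] [-0.39144932  0.52141694 -0.82251444] [-3.14149501e+00  1.25141079e-03 -9.63314916e-02]
```

View pics/side5.png

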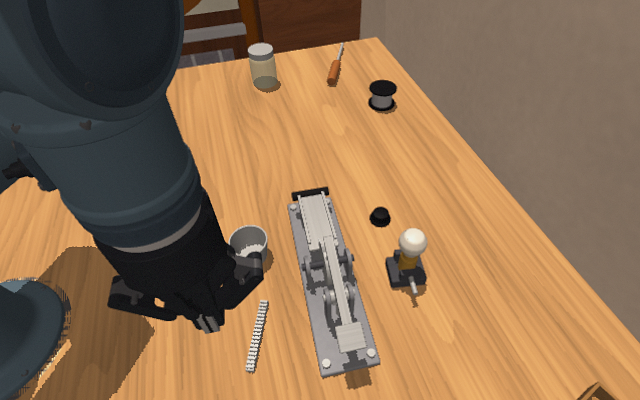

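View pics/top5.png

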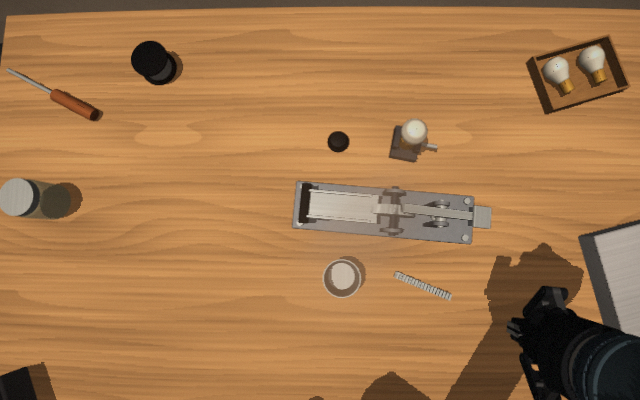

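Run:
```python
from h import *
s,t=load('side5'),load('top5')
o=np.array([.53025,-.05375,0]);yd=np.array([.0875,.9962,0])
def bar(n,x0,y0,x1,y1,k):
    f=load(n)['frame'][y0:y1,x0:x1,::-1]; return cv2.resize(f,(k*(x1-x0),k*(y1-y0)),interpolation=2)
a=bar('side5',280,180,340,220,6);b=bar('top5',285,170,345,240,6);c=bar('side5',325,295,375,365,5)
h=420;f=lambda i:cv2.copyMakeBorder(i,0,h-i.shape[0],0,0,0); cv2.imwrite('pics/e.png',np.hstack([f(a),f(b)[:, :],]))
for th in(0,.05,.1):
    X=o+yd*.155*np.cos(th)+[0.0015,0,.055+.155*np.sin(th)]; print(th,np.round(proj(s,X),1),np.round(proj(t,X),1))
for z,n in((.0946,'free'),(.115,'eng')):
    Y=-.1414 if n=='free' else -.135; X=o+yd*Y+[.0015,0,z];print(n,np.round(proj(s,X),1),np.round(proj(t,X),1))
for n,(x0,y0,x1,y1) in(('side5',(285,180,335,200)),('top5',(296,178,313,232))):
    m=(load(n)['frame'][y0:y1,x0:x1].max(2)<50).astype(np.uint8);k,l,st,ce=cv2.connectedComponentsWithStats(m);i=1+st[1:,4].argmax();print(n,st[i]+[x0,y0,0,0,0],ce[i]+[x0,y0])
```

```text
0 [309.5 193.1] [304.3 202. ]
0.05 [309.3 190.4] [304.  201.6]
0.1 [309.2 187.8] [304.  201.2]
free [349.6 336.1] [482.3 216.1]
eng [348.9 324.8] [483. 215.]
side5 [292 187  37  13 190] [309.88421053 192.53157895]
top5 [299 184  13  39 280] [304.34285714 201.63928571]
```

View pics/e.png

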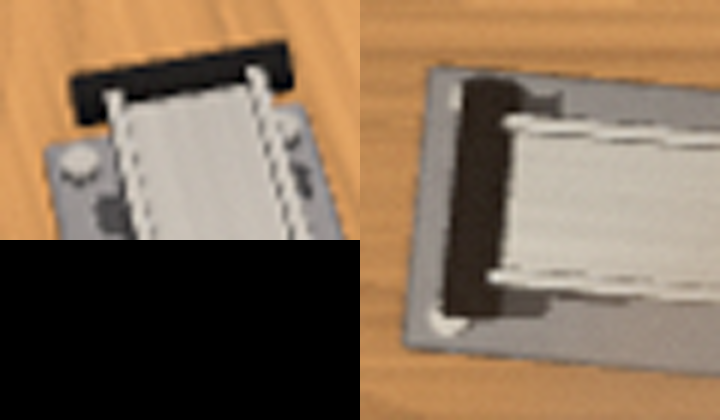

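Bar centre is at side row ≈193.5 (193.1 predicted when level; 190.4 at 0.05 rad) and the pad is at ≈(350,337), the free position. Cup, knob and rack haven't moved.

```bash
python3 -c "
from plant import order
print(order.close_job())"
```

```text
the job is handed in; nothing more can be done
None
```

The tilt rest is level on its stop with the pawl free, and I handed the job in at about 7 s of the 43 s allowed.

- **Pawl:** I pressed the pad down with the closed fingertips. The force reached about 3 N at a reading, then fell to zero as the pawl snapped free. The pad moved from about row 327 to 337 in the side view, against 336 predicted for the free stop, and was still there after the arm was down.
- **Arm:** I pushed the bar down along its arc from about 0.74 rad. It stopped with its top at 63 mm (64 mm given) under 17.5 N, more than the 5 to 8 N the hinge needs. After I lifted off, the bar was at row 193.5 in the side view (193.1 predicted for level). The top view also agreed.
- **Other items:** The coin cup, volume knob and gear rack show no movement in the images. The gripper was clear of everything at hand-in.
- **Disagreements:** None of the checks failed. The two camera views differed by about 3 mm on the pad and 1.5 mm on the bar, and the measured pad height was 113 mm against the 115 mm given.

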